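# Cap the valve ports and wedge the valve plate off its rests

### The arm

A 6-joint arm with a two-finger parallel gripper is mounted at the origin on the work surface. World frame = base frame: x ahead of the robot, y to its left, z up, the work surface at z = 0. Lengths are in m, angles in rad, forces in N, time in s.
With the tool pointing down it reaches from about 0.375 to 0.9 m from the base axis. Payload 3.1 kg.
Tool frame: the origin (TCP) lies at the very end of the fingers, on their centre line; the grasp point (between the pads) lies 19 mm behind it (manip.pinch_z is the distance from the TCP to the grasp point, in m); z points along the fingers, y is the line along which they close (so a half turn about z gives the same grasp; the last joint's range is limited). The gripper opens to 85 mm and grips with 20 to 120 N. Pads are 22 mm wide; open, the fingers measure 114 mm over their backs; the gripper's body (76 mm by 85 mm) begins 54 mm behind the grasp point. The pads swing forward as they close: fully open they stand 13 mm farther back than shut.
Start: joints at [-1.474, 0.527, 1.433, -0, 1.181, -0.178], TCP at [0.17, -0.601, 0.231] pointing down, gripper open.
Joint ranges: [-3.08, 3.08], [-0.75, 2.2], [0.22, 2.44], [-1.43, 4.57], [0, 2.65], [-2.85, 2.85]. Speed limits (rad/s): [2.79, 2.79, 3.14, 3.14, 3.14, 3.14].

### API

Orientations are given as a unit quaternion [x, y, z, w].
In Python, from station import manip gives the robot as it stands.
- The arm moves only by the tool servo_tool, never from a script. Its argument "commands" is one flat list of numbers, 7 for each row, row after row: the shift along the tool's x, y, z each as a share of 500 mm, from -1 to 1, then the turn, a rotation vector about the tool's x, y, z each as a share of 360 degrees, from -1 to 1, then the opening, from -1 (shut) to 1 (fully open). In form: [dx, dy, dz, rx, ry, rz, claw, dx, dy, dz, rx, ry, rz, claw, ...]. A call has 1 to 12 rows; each row shifts and turns the commanded pose from where the row before left it, along the tool's axes as they then stand; what a row does not reach is not made up. A row lasts 1/12 s, in which the tool goes at most 41.7 mm and 7.16 degrees, less where a joint would pass 70% of its speed; a pose out of reach is approached as far as the arm can. A call with a number of a shift or a turn outside -1 to 1 is refused whole. A call with a gripper value outside its range is refused whole. The fingers move at their own pace and stop on an object; "force" is the grip in N (left out, the last holds). Time passes only in rows, so rows that do not move let the fingers close. It gives the time, the measured TCP pose, the force, the opening and the grip force at its end, in the units of the state.
- manip.sense(): the state, without advancing time (a new reading comes with each control period).
- manip.snapshot(name): name is "scene" or "top" or "wrist"; returns a dict with "img" (384x512x3 uint8, red, green, blue), "mtx" (3x3 intrinsics, pixels), "world_to_cam" (4x4, takes a point from world to camera coordinates). Camera axes: x right, y up, looking along -z (the intrinsics and any distortion apply to the point x, -y, -z); pixel columns grow to the right and rows downward; lengths in m; the calibration is good to about 2 mm. A picture is of the moment at which its call begins. There is no depth.
- manip.sign_off(): hands the job in; it is judged then, once.
Trained networks look in a picture, given as the dict that the camera call returned (one of the last four; its "shot" number tells which), for a name from the list of things; names that differ only in an ending like _2 or _b are one class to them, and where a whole thing is asked for, a point or a joint stands for the part that bears it (a point fixed in the world has none). Each returns a list of dicts, best first, with "conf" (0 to 1); they miss things now and then, are a little off and sometimes report something else, mostly with a low value. They report only what shows in the picture. A call takes as long as a camera call.
- manip.look_for(picture, query): "box" ([left, top, width, height] in pixels, round what is visible of it).
- manip.silhouettes(picture, query): "pixels" (384x512 bool, what is visible of it) and "box" ([left, top, width, height] in pixels, round what is visible of it).
The state is a dict: "t": time; "q": joint angles; "qd": joint speeds; "tau": joint torques, N m; "tcp_pos": TCP position; "tool_rot": TCP orientation; "force": force on the tool from outside, world axes, zero at the start; "ft_torque": the same for the moment, N m; "finger_gap": opening from 0.0 (shut) to 1.0 (fully open); "gripper_force": force on a finger pad.
Only numpy, scipy, OpenCV 4.12 (cv2) and the standard library are available. Lean on these libraries where they do the work, as an engineer would, in place of code of your own. Each camera call takes 0.05 s, during which the arm holds its last target. There are 200 camera calls.

### The job

First press both red dust caps fully home on top of the valve block. Then take the yellow wedge by its black handle, slide its thin end along the bench under the middle of the valve plate's free front edge until the edge just lifts off its two rest pads, about 4 mm, and finish there still holding the wedge, with the plate carried by the wedge alone. Leave the spanner, the gauge and the brass fitting where they lie.

Things in the scene. Friction and masses are not known exactly. Their poses are not given: they have to be found in the camera images.
- lip (a point): Middle of the lower front edge of the hinged aluminium plate, 9 mm above the bench at rest; the edge faces roughly the robot's right (world -y), rounded 5 mm. x points level from this free edge to the hinge 135 mm away, y along the edge, z up. Two 9 mm high steel rest pads near the plate's corners bear it; between them a 92 mm wide gap, centred on this point, is open down to the bench.
- plate (a joint): Tilt of the valve plate about its rear hinge, rad: 0 = front resting on its pads, positive = front edge raised; 0.03 lifts the lip 4 mm. It falls back by its own weight (about 4 N at the lip).
- cap_near_top (a point): Centre of the flat top of the red dust cap nearer the robot (32 mm diameter, 22 mm high), 34 mm from the valve block's middle towards the robot and 78 mm behind the lip; z is its sliding axis. Its top is 88 mm above the bench when home, up to 12 mm more when raised.
- cap_far_top (a point): The same for the red cap farther from the robot, 34 mm to the other side of the middle.
- cap_near (a joint): Height of the nearer cap above its home position, m: 0 = fully home, up to 0.012. It stays where it is left; sliding it takes about 4 N.
- cap_far (a joint): The same for the farther cap.
- wedge_grip (a point): Centre of the wedge's upright handle (30 mm along x, 26 mm wide, 56 mm tall, black upper part), 28 mm above the wedge's flat sole. x points along the ramp to its thin end, z up. Grip it across its 26 mm width (y).
- wedge: The yellow wedge, 160 g, 26 mm wide; origin on its sole under the handle's centre, axes as for wedge_grip. Its ramp runs from 15 to 95 mm ahead (x) of the origin, 19 mm thick at the handle and 3 mm at the thin end (slope 1 in 5): 9 mm thick 65 mm ahead, 13 mm thick 45 mm ahead.
- block_top (a point): Centre of the top of the valve block, axes as for lip. The hinged plate (150 mm deep, 132 mm wide, 10 mm thick) carries a grey valve block, 56 mm deep, 112 mm wide, its front face 50 mm behind the lip, its top 61 mm above the bench, with the two red caps.
- spanner: Steel spanner 160 mm long, lying on the bench to the robot's left of the rig; not to be moved.
- gauge: Round pressure gauge, 60 mm diameter, 24 mm thick, lying face up with a brass stem; not to be moved.
- fitting: Brass fitting 24 mm wide, 30 mm tall, standing on the bench; not to be moved.

How it is judged:
On the way, in this order (a step that is already met when the one before it is completed fails the run):
1. both red caps are pressed home (value of joint each of cap_near, cap_far below 0.002 m and value of joint plate below 0.005 rad), for 0.2 s.
2. the wedge has raised the plate's front edge off its rests (value of joint plate between 0.015 and 0.052 rad and contact force between wedge and plate above 0.5 N), for 0.2 s.
At the end, for the whole second after the job is handed in: Caps within 2 mm of home; plate tilted 0.015 to 0.052 rad (front edge 2 to 7 mm off its pads), borne by the wedge (over 0.5 N), no finger or arm on the plate; wedge flat on the bench (within 0.12 rad, raised under 8 mm) and still held by the fingers (over 1 N) (all of step 2 and value of joint each of cap_near, cap_far below 0.002 m and contact force between the fingers and wedge above 1 N and contact force between each of the arm, the fingers and plate below 0.5 N and angle between wedge_grip's own z axis and vertical below 0.12 rad and height (world z) of wedge_grip below 0.036 m); the arm keeps its last pose, push and grip.
It fails at once if the spanner is shifted more than 30 mm (distance of spanner from where it was at the start of the episode above 0.03 m).
It fails at once if the gauge is shifted more than 30 mm (distance of gauge from where it was at the start of the episode above 0.03 m).
It fails at once if the fitting is shifted more than 30 mm (distance of fitting from where it was at the start of the episode above 0.03 m).
It also fails if it takes over 54 s, if anything falls off the work surface, if the arm or the gripper's body presses on something with over 40 N, if the wrist force passes 120 N, or if a joint passes its speed limit or range.

## Working session

There is one attempt and no reset: what is moved stays moved. The work goes in short steps, Python scripts to look and compute and a tool call to move; the robot and the scene stay as the last step left them, time stands still between calls to the robot, and variables do not carry over. Pictures are saved under pics/ and viewed, at most 10 in all, crops included, and the job is handed in when it is done.

Besides the shell and the picture viewer there is one more tool, called after "Emit:" as name(argument=value, ...) on one line, values as JSON. servo_tool: Moves the arm, as the interface text tells. Its arguments: {"type":"object","properties":{"commands":{"type":"array"},"force":{"type":"number"}},"required":["commands"]}

```bash
ls; mkdir -p pics; python3 - <<'E'
from station import manip
import cv2, pickle
print(manip.sense())
d={}
for n in ("scene","top"):
    p=manip.snapshot(n); d[n]=p
    cv2.imwrite(f"pics/{n}0.png",p["img"][:,:,::-1])
    print(n,p["mtx"].tolist(),p["world_to_cam"].tolist(),[k for k in p])
    for q in ("wedge","wedge_grip","cap_near","cap_far","plate","block_top","spanner","gauge","fitting"):
        print(q,[(x["box"],round(x["conf"],2)) for x in manip.look_for(p,q)[:3]])
pickle.dump(d,open("d0.pkl","wb"))
print(manip.sense()["t"])
E
```

```text
pics
{'t': 0.0, 'q': array([-1.47349173e+00,  5.28441846e-01,  1.43391072e+00,  2.68811143e-05,
        1.18144167e+00, -1.78498554e-01]), 'qd': array([ 0.00038901, -0.00083229, -0.00069189, -0.0019749 , -0.00051891,
        0.00019168]), 'tau': array([-5.95218644e-04, -4.42348123e+01, -1.78023237e+01, -2.66084471e-04,
        8.42492067e-03, -7.87502074e-06]), 'tcp_pos': array([ 0.1701642 , -0.60063009,  0.23034591]), 'tool_rot': array([ 9.90506740e-01,  1.37459763e-01,  5.70953322e-05, -1.09938183e-03]), 'force': array([-0.74623178, -0.20816403, -0.35993421]), 'ft_torque': array([-0.03975801, -0.01403328, -0.01402347]), 'gripper_force': 0.0, 'finger_gap': 0.9987626164441321}
scene [[381.94716949759237, 0.0, 257.8879090171928], [0.0, 381.94716949759237, 197.00707562329555], [0.0, 0.0, 1.0]] [[0.4932939769089394, 0.8698605435322201, 0.0019201956132146026, -0.2927799969980202], [-0.48830857462762495, 0.27508939762079715, 0.8281790623179046, 0.20965507485655108], [0.7198720638353039, -0.40947339122641074, 0.5604603050948772, -1.5913737857624208], [0.0, 0.0, 0.0, 1.0]] ['img', 'mtx', 'w
[... 777 characters left out ...]
17160382144338015], [0.9961050758183579, -0.0057420716100391785, 0.08798696802667906, -0.5639145346123816], [-0.08783667536512652, 0.022599934760742787, 0.9958784872712186, -0.9230240540549153], [0.0, 0.0, 0.0, 1.0]] ['img', 'mtx', 'world_to_cam', 'shot']
wedge [([343.8, 213.7, 55.8, 14.9], 0.67), ([186.8, 190.2, 18.4, 13.8], 0.22)]
wedge_grip [([346.4, 218.1, 51.6, 16.4], 0.84)]
cap_near [([187.4, 190.9, 18.7, 14.2], 0.67)]
cap_far [([192.3, 165.5, 11.2, 10.1], 0.62)]
plate [([174.1, 158.8, 58.2, 55.0], 0.87)]
block_top [([168.8, 159.7, 65.0, 55.1], 0.71)]
spanner [([111.1, 143.4, 20.1, 58.5], 0.91)]
gauge [([374.0, 131.3, 23.8, 30.0], 0.82)]
fitting [([125.2, 247.4, 12.9, 13.4], 0.53)]
1.0
```

```bash
python3 - <<'E'
import cv2
a=cv2.imread("pics/top0.png")[120:270,90:420]
b=cv2.imread("pics/scene0.png")[150:300,110:390]
cv2.imwrite("pics/a.png",cv2.resize(a,(792,360),interpolation=cv2.INTER_CUBIC))
cv2.imwrite("pics/b.png",cv2.resize(b,(784,420),interpolation=cv2.INTER_CUBIC))
E
```

```text
(no output)
```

View pics/a.png

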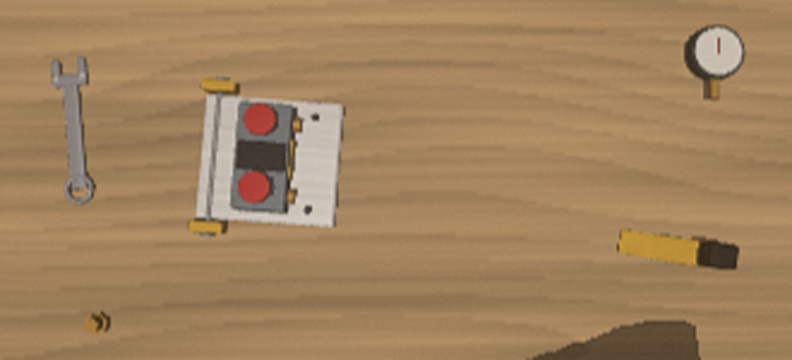

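View pics/b.png

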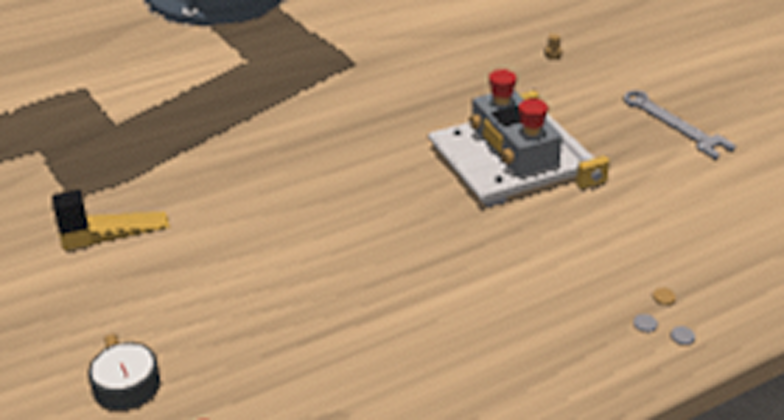

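```bash
cat > h.py <<'E'
import numpy as np, cv2
def proj(p,P):
    P=np.atleast_2d(P); c=P@p["world_to_cam"][:3,:3].T+p["world_to_cam"][:3,3]
    u=np.c_[c[:,0],-c[:,1],-c[:,2]]@p["mtx"].T
    return u[:,:2]/u[:,2:]
def back(p,uv,z):
    R=p["world_to_cam"][:3,:3];C=-R.T@p["world_to_cam"][:3,3]
    d=np.linalg.inv(p["mtx"])@[uv[0],uv[1],1]; d=R.T@[d[0],-d[1],-d[2]]
    return C+d*(z-C[2])/d[2]
def blobs(m,amin=15):
    n,l,s,c=cv2.connectedComponentsWithStats(m.astype(np.uint8))
    return sorted([(int(s[i,4]),c[i],l==i) for i in range(1,n) if s[i,4]>=amin],key=lambda b:-b[0])
E
python3 - <<'E'
import pickle; from h import *
d=pickle.load(open("d0.pkl","rb"))
for n in d:
    p=d[n]; im=p["img"]; hsv=cv2.cvtColor(im,cv2.COLOR_RGB2HSV); H,S,V=[hsv[:,:,i].astype(int) for i in range(3)]
    red=((H<8)|(H>172))&(S>150)&(V>90)
    print(n,"red",[(a,c.round(2)) for a,c,_ in blobs(red,8)[:4]])
    if n=="top":
        for a,c,_ in blobs(red)[:2]: print("cap @.09/.1",back(p,c,.09).round(4),back(p,c,.1).round(4))
    yel=(H>18)&(H<30)&(S>190)&(V>120)
    blk=(V<60)
    for nm,m,z in(("yel",yel,.008),("blk",blk,.056),("white",(S<40)&(V>140),.019)):
        for a,c,k in blobs(m,30)[:4]:
            pts=np.argwhere(k)[:,::-1].astype(np.float32); r=cv2.minAreaRect(pts)
            print(nm,a,c.round(1),back(p,c,z).round(4),r)
            if n=="top": print("   corners",[back(p,q,z)[:2].round(4).tolist() for q in cv2.boxPoints(r)])
E
```

```text
scene red [(4481, array([154.5 , 345.06])), (74, array([299.97, 189.62])), (66, array([289.05, 179.05]))]
blk 7741 [179.6  70.6] [-0.8788  0.2902  0.056 ] ((179.62271118164062, 70.53649139404297), (175.00674438476562, 77.3214111328125), 71.34210968017578)
blk 2413 [371.9  91.7] [-0.0217  1.035   0.056 ] ((371.6000061035156, 89.79999542236328), (52.771202087402344, 61.715476989746094), 26.56505012512207)
blk 1570 [446.1 129. ] [0.4858 0.9719 0.056 ] ((447.1037902832031, 127.36101531982422), (44.57563781738281, 47.40992736816406), 14.931418418884277)
blk 872 [13.8 13.3] [-3.7595 -0.5118  0.056 ] ((18.0, 17.5), (35.0, 36.0), 90.0)
white 4719 [ 98.8 106.8] [-0.5997 -0.24    0.019 ] ((96.09318542480469, 103.62687683105469), (71.72512817382812, 97.9708480834961), 80.27242279052734)
white 3063 [323.9  45.2] [-1.1178  1.5719  0.019 ] ((326.3060302734375, 47.98740005493164), (41.19894790649414, 98.8437728881836), 3.7152888774871826)
white 540 [287.3 206.4] [0.5849 0.1116 0.019 ] ((291.7774658203125, 202.9363250732422), (27.16594886779785, 52.94697189331055), 73.49563598632812)
white 360 [243.
[... 1164 characters left out ...]
3087], [0.4849, -0.3136], [0.4783, -0.3515], [0.4547, -0.3465]]
white 1635 [204.4 187.8] [0.5709 0.1316 0.019 ] ((201.97817993164062, 186.79469299316406), (57.25055694580078, 50.71291732788086), 4.23639440536499)
   corners [[0.5144, 0.2152], [0.6453, 0.2072], [0.6336, 0.0594], [0.5025, 0.0692]]
white 293 [388.9 140.9] [ 0.6924 -0.353   0.019 ] ((389.0, 140.5), (19.0, 18.0), 90.0)
   corners [[0.7191, -0.3303], [0.719, -0.3783], [0.668, -0.3762], [0.6682, -0.3284]]
white 65 [122.2 176.6] [0.601  0.3425 0.019 ] ((122.31855773925781, 174.00823974609375), (36.099090576171875, 2.179567813873291), 87.39744567871094)
   corners [[0.6546, 0.3486], [0.6549, 0.343], [0.5613, 0.3365], [0.561, 0.3421]]
```

Emit:
servo_tool(commands=[0,0,0,0,0,-0.019,-1,0,0,0,0,0,-0.019,-1,0,0,0,0,0,-0.019,-1,0,0,0,0,0,-0.019,-1,0,0,0,0,0,-0.019,-1,0,0,0,0,0,-0.019,-1,0,0,0,0,0,-0.019,-1,0,0,0,0,0,-0.019,-1,0,0,0,0,0,-0.019,-1,0,0,0,0,0,-0.019,-1])

```text
t: 1.83
tcp_pos: [0.1702, -0.6013, 0.2313]
tool_rot: [0.74, 0.673, -0.0, -0.0]
force: [1.2, 0.6, 0.0]
finger_gap: 0.002
gripper_force: 0.0
```

Emit:
servo_tool(commands=[0.038,0.046,0,0,0,0,-1,0.038,0.046,0,0,0,0,-1,0.038,0.046,0,0,0,0,-1,0.038,0.046,0,0,0,0,-1,0.038,0.046,0,0,0,0,-1,0.038,0.046,0,0,0,0,-1,0.038,0.046,0,0,0,0,-1,0.038,0.046,0,0,0,0,-1,0.038,0.046,0,0,0,0,-1,0.038,0.046,0,0,0,0,-1,0.038,0.046,0,0,0,0,-1,0,0,0,0,0,0,-1])

```text
t: 2.83
tcp_pos: [0.4471, -0.4156, 0.2314]
tool_rot: [0.74, 0.672, 0.001, 0.0]
force: [-0.7, -1.1, 1.3]
finger_gap: 0.0
gripper_force: 0.0
```

```bash
python3 - <<'E'
from station import manip
import pickle; from h import *
p=manip.snapshot("wrist"); pickle.dump(p,open("w1.pkl","wb"))
cv2.imwrite("pics/w1.png",p["img"][:,:,::-1])
s=manip.sense();print(s["t"],s["tcp_pos"],s["tool_rot"],s["q"])
R=p["world_to_cam"][:3,:3];print("cam",-R.T@p["world_to_cam"][:3,3],R.tolist(), p["mtx"].tolist())
print(proj(p,[[.47,-.33,.05],[.48,-.25,.0]]))
E
```

```text
2.8833 [ 0.44510478 -0.41710783  0.23132516] [7.40495577e-01 6.72061204e-01 1.73268459e-04 9.36739752e-05] [-9.36105891e-01  5.07016570e-01  1.47194527e+00  3.96449084e-04
  1.16247986e+00 -8.39444648e-01]
cam [ 0.45348671 -0.34328278  0.37305181] [[0.9954518698495062, -0.09524093339040907, 0.0021770209111403233], [0.09197817393919827, 0.9548960844258989, -0.2823357637050249], [0.02481109292099932, 0.2812519023135892, 0.9593131798912468]] [[281.2963917285398, 0.0, 260.60556483526943], [0.0, 281.2963917285398, 197.4524947952711], [0.0, 0.0, 1.0]]
[[273.91757482 100.47551801]
 [274.79552006  30.16024079]]
```

View pics/w1.png

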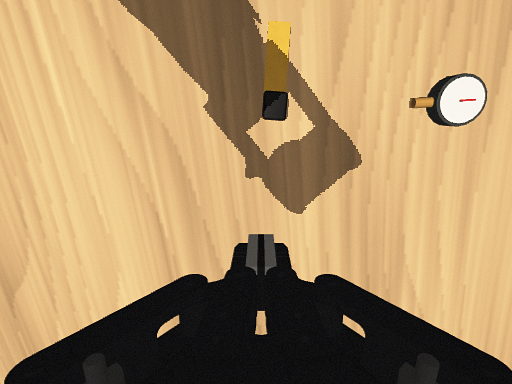

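```bash
python3 - <<'E'
import pickle; from h import *
p=pickle.load(open("w1.pkl","rb")); im=p["img"]
crop=im[15:125,250:300]
cv2.imwrite("pics/c.png",cv2.resize(crop[:,:,::-1],(350,770//1),interpolation=cv2.INTER_NEAREST)[:600])
hsv=cv2.cvtColor(im,cv2.COLOR_RGB2HSV)
for v in (24,40,60,105): print(v,hsv[v,262:294].tolist()[::2])
for v in range(88,124,3): print(v,[int(x) for x in hsv[v,258:292,2]])
E
```

```text
24 [[18, 103, 236], [19, 104, 236], [19, 102, 236], [20, 173, 223], [22, 179, 239], [22, 174, 241], [22, 177, 240], [22, 177, 239], [22, 177, 241], [22, 177, 241], [23, 177, 239], [22, 176, 240], [22, 178, 241], [22, 176, 241], [22, 170, 239], [18, 108, 230]]
40 [[16, 126, 109], [18, 106, 236], [19, 100, 245], [19, 192, 121], [19, 189, 144], [18, 194, 113], [22, 176, 239], [22, 177, 239], [22, 177, 240], [22, 175, 241], [22, 177, 240], [22, 176, 242], [23, 174, 242], [22, 179, 244], [18, 109, 231], [18, 107, 231]]
60 [[16, 123, 110], [16, 120, 119], [19, 189, 131], [19, 190, 133], [19, 187, 134], [20, 187, 134], [20, 193, 132], [19, 190, 133], [19, 190, 130], [20, 188, 133], [20, 195, 132], [19, 190, 133], [20, 189, 131], [16, 125, 106], [18, 107, 237], [17, 109, 231]]
105 [[15, 113, 86], [90, 57, 9], [0, 20, 13], [150, 48, 16], [0, 59, 13], [10, 18, 43], [8, 24, 43], [6, 30, 43], [15, 23, 45], [30, 12, 43], [30, 7, 39], [40, 21, 36], [100, 96, 8], [16, 119, 116], [18, 106, 236], [18, 106, 233]]
88 [103, 104, 109, 109, 103, 107, 135, 138, 137, 136, 135, 136, 137, 134, 136, 136, 135, 
[... 1056 characters left out ...]
3, 41, 40, 45, 40, 39, 39, 43, 37, 36, 31, 14, 56, 112, 241, 237, 234, 233]
112 [108, 107, 107, 113, 43, 9, 36, 54, 49, 48, 45, 47, 45, 45, 49, 43, 45, 44, 44, 39, 41, 44, 37, 42, 38, 35, 27, 12, 89, 112, 243, 236, 234, 233]
115 [107, 105, 106, 109, 24, 22, 44, 54, 49, 52, 48, 47, 49, 44, 47, 41, 44, 44, 42, 40, 39, 38, 37, 39, 38, 40, 25, 6, 126, 114, 239, 236, 234, 233]
118 [106, 98, 227, 245, 168, 53, 17, 20, 19, 17, 19, 18, 21, 30, 32, 25, 30, 32, 33, 28, 31, 29, 36, 35, 32, 29, 15, 32, 122, 239, 238, 234, 235, 233]
121 [105, 219, 224, 220, 218, 220, 225, 229, 233, 233, 234, 234, 237, 238, 241, 242, 244, 247, 247, 249, 248, 246, 243, 248, 253, 255, 249, 242, 238, 238, 237, 236, 234, 234]
```

View pics/c.png

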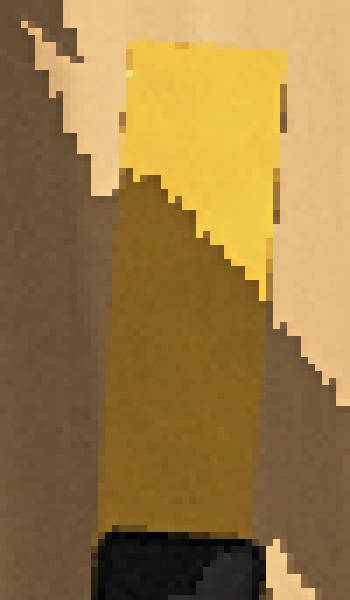

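```bash
cat >> h.py <<'E'
def rz(a): return np.array([[np.cos(a),-np.sin(a),0],[np.sin(a),np.cos(a),0],[0,0,1]])
HB=np.array([[x,y,z] for x in(-.015,.015) for y in(-.013,.013) for z in(0,.056)])
RP=np.array([[x,y,z] for x,h in((.015,.019),(.095,.003)) for y in(-.013,.013) for z in(0,h)])
def render(p,parts,pose,S=4):
    m=np.zeros((384*S,512*S),np.uint8)
    for P in parts:
        u=proj(p,P@rz(pose[2]).T+[pose[0],pose[1],0])
        cv2.fillConvexPoly(m,cv2.convexHull(np.round((u+.5)*S-.5).astype(np.int32)),1)
    return cv2.resize(m.astype(np.float32),(512,384),interpolation=cv2.INTER_AREA)
def fit(p,mask,parts,x0):
    from scipy.optimize import minimize
    f=lambda v:np.abs(render(p,parts,[v[0],v[1],v[2]/10])-mask).sum()
    v0=[x0[0],x0[1],x0[2]*10]
    r=minimize(f,v0,method="Nelder-Mead",options=dict(initial_simplex=np.array([v0]+[np.add(v0,d) for d in np.diag([.01,.01,1.])]),xatol=1e-4,fatol=.1))
    return r.x[0],r.x[1],r.x[2]/10,r.fun,mask.sum()
E
python3 - <<'E'
import pickle; from h import *
p=pickle.load(open("w1.pkl","rb"));hsv=cv2.cvtColor(p["img"],cv2.COLOR_RGB2HSV).astype(int)
m=((hsv[:,:,1]>150)&(hsv[:,:,0]>16))|(hsv[:,:,2]<75); r=np.zeros_like(m);r[15:125,250:300]=1
b=blobs(m&r)[0][2].astype(np.float32)
print("wrist",fit(p,b,[HB,RP],[.47,-.33,1.45]))
p=pickle.load(open("d0.pkl","rb"))["top"];hsv=cv2.cvtColor(p["img"],cv2.COLOR_RGB2HSV).astype(int)
m=((hsv[:,:,1]>150)&(hsv[:,:,0]>16))|(hsv[:,:,2]<75); r=np.zeros_like(m);r[205:240,335:405]=1
b=blobs(m&r)[0][2].astype(np.float32)
print("top",fit(p,b,[HB,RP],[.47,-.33,1.45]))
E
```

```text
wrist (np.float64(0.4698046972464903), np.float64(-0.3352831403565262), np.float64(1.4001222473259423), np.float64(73.9375), np.float32(2275.0))
top (np.float64(0.47001412773573603), np.float64(-0.3358272175785226), np.float64(1.412379752492797), np.float64(52.0625), np.float32(487.0))
```

Emit:
servo_tool(commands=[0.04,0.0066,0,0,0,0,-1,0.04,0.0066,0,0,0,0,-1,0.04,0.0066,0,0,0,0,-1,0.04,0.0066,0,0,0,0,-1,0.04,0.0066,0,0,0,0,-1,0.04,0.0066,0,0,0,0,-1,0.04,0.0066,0,0,0,0,-1,0.04,0.0066,0,0,0,0,-1,0.04,0.0066,0,0,0,0,-1,0.04,0.0066,0,0,0,0,-1,0.04,0.0066,0,0,0,0,-1,0.04,0.0066,0,0,0,0,-1])

```text
t: 3.88
tcp_pos: [0.5063, -0.1844, 0.2314]
tool_rot: [0.742, 0.67, -0.0, 0.0]
force: [-0.1, -0.1, -0.5]
finger_gap: 0.002
gripper_force: 0.0
```

Emit:
servo_tool(commands=[0.04,0.0066,0,0,0,0,-1,0.04,0.0066,0,0,0,0,-1,0.04,0.0066,0,0,0,0,-1,0.04,0.0066,0,0,0,0,-1,0.04,0.0066,0,0,0,0,-1,0.04,0.0066,0,0,0,0,-1,0.04,0.0066,0,0,0,0,-1,0.04,0.0066,0,0,0,0,-1,0.04,0.0066,0,0,0,0,-1,0.04,0.0066,0,0,0,0,-1,0,0,0,0,0,0,-1,0,0,0,0,0,0,-1])

```text
t: 4.88
tcp_pos: [0.5596, 0.0111, 0.2313]
tool_rot: [0.742, 0.671, -0.0, 0.0]
force: [0.2, -0.5, -0.1]
finger_gap: -0.001
gripper_force: 0.0
```

```bash
python3 - <<'E'
from station import manip
import pickle; from h import *
p=manip.snapshot("wrist"); pickle.dump(p,open("w2.pkl","wb"))
cv2.imwrite("pics/w2.png",p["img"][:,:,::-1])
s=manip.sense();print(s["t"],s["tcp_pos"],s["tool_rot"],s["q"])
hsv=cv2.cvtColor(p["img"],cv2.COLOR_RGB2HSV).astype(int);H,S,V=[hsv[:,:,i] for i in range(3)]
red=((H<8)|(H>172))&(S>150)&(V>60)
for a,c,k in blobs(red,60)[:3]: print(a,c,cv2.minAreaRect(np.argwhere(k)[:,::-1].astype(np.float32)),back(p,c,.095))
E
```

```text
4.9333 [0.55952917 0.01050881 0.23127616] [ 7.41928369e-01  6.70479002e-01 -3.91349523e-04  2.24868714e-04] [-1.80407006e-01  4.39668656e-01  1.59836668e+00 -1.00195496e-03
  1.10367812e+00 -7.88680469e-02]
1098 [300.92258652  44.57741348] ((301.0, 44.5), (39.0, 34.0), 90.0) [0.60807454 0.13882622 0.095     ]
1092 [225.77380952  46.47893773] ((225.80003356933594, 46.599998474121094), (39.35479736328125, 33.98823165893555), 63.43495178222656) [0.54154611 0.14391463 0.095     ]
370 [500.         353.96756757] ((499.07867431640625, 351.1741943359375), (39.113922119140625, 17.595966339111328), 32.0053825378418) [ 0.83245722 -0.22798419  0.095     ]
```

View pics/w2.png

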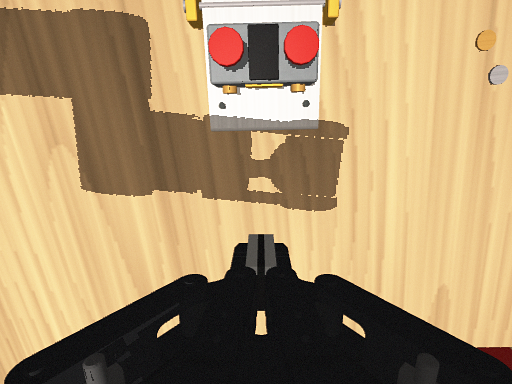

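Emit:
servo_tool(commands=[0.033,-0.008,0,0,0,0,-1,0.033,-0.008,0,0,0,0,-1,0.033,-0.008,0,0,0,0,-1,0.033,-0.008,0,0,0,0,-1,0.033,-0.008,0,0,0,0,-1,0.033,-0.008,0,0,0,0,-1,0.033,-0.008,0,0,0,0,-1,0.033,-0.008,0,0,0,0,-1,0,0,0.06,0,0,0,-1,0,0,0.06,0,0,0,-1,0,0,0.06,0,0,0,-1,0,0,0.05,0,0,0,-1])

```text
t: 5.93
tcp_pos: [0.5409, 0.1443, 0.1149]
tool_rot: [0.742, 0.67, -0.0, 0.0]
force: [-0.3, -0.4, -0.2]
finger_gap: 0.002
gripper_force: 0.0
```

Emit:
servo_tool(commands=[0,0,0.004,0,0,0,-1,0,0,0.004,0,0,0,-1,0,0,0.004,0,0,0,-1,0,0,0.004,0,0,0,-1,0,0,0.004,0,0,0,-1,0,0,0.004,0,0,0,-1,0,0,0.004,0,0,0,-1,0,0,0.004,0,0,0,-1])

```text
t: 6.6
tcp_pos: [0.5415, 0.1461, 0.1007]
tool_rot: [0.742, 0.671, 0.0, 0.0]
force: [0.1, 0.5, 0.7]
finger_gap: -0.003
gripper_force: 0.0
```

Emit:
servo_tool(commands=[0,0,0.003,0,0,0,-1,0,0,0.003,0,0,0,-1,0,0,0.003,0,0,0,-1,0,0,0.003,0,0,0,-1,0,0,0.003,0,0,0,-1,0,0,0.003,0,0,0,-1,0,0,0,0,0,0,-1])

```text
t: 7.18
tcp_pos: [0.5412, 0.1461, 0.0913]
tool_rot: [0.742, 0.67, 0.0, -0.0]
force: [-0.8, 0.4, 2.4]
finger_gap: 0.003
gripper_force: 0.9
```

Emit:
servo_tool(commands=[0,0,0.002,0,0,0,-1,0,0,0.002,0,0,0,-1,0,0,0.002,0,0,0,-1,0,0,0,0,0,0,-1])

```text
t: 7.52
tcp_pos: [0.5412, 0.146, 0.0882]
tool_rot: [0.742, 0.67, 0.0, -0.0]
force: [-0.6, 0.3, 3.4]
finger_gap: -0.006
gripper_force: 1.3
```

Emit:
servo_tool(commands=[0,0,0.002,0,0,0,-1,0,0,0.002,0,0,0,-1,0,0,0.002,0,0,0,-1,0,0,0,0,0,0,-1])

```text
t: 7.85
tcp_pos: [0.5413, 0.1461, 0.0879]
tool_rot: [0.742, 0.671, 0.0, 0.0]
force: [-4.1, 0.2, 20.6]
finger_gap: -0.002
gripper_force: 10.3
```

Emit:
servo_tool(commands=[0,0,-0.06,0,0,0,-1,0.001,0.0335,0,0,0,0,-1,0.001,0.0335,0,0,0,0,-1,0.001,0.0335,0,0,0,0,-1,0.001,0.0335,0,0,0,0,-1,0,0,0,0,0,0,-1,0,0,0.03,0,0,0,-1,0,0,0.004,0,0,0,-1,0,0,0.004,0,0,0,-1,0,0,0.004,0,0,0,-1,0,0,0.004,0,0,0,-1,0,0,0,0,0,0,-1])

```text
t: 8.85
tcp_pos: [0.6075, 0.1413, 0.0924]
tool_rot: [0.742, 0.671, -0.0, -0.0]
force: [0.5, -0.1, 0.3]
finger_gap: 0.001
gripper_force: 0.0
```

Emit:
servo_tool(commands=[0,0,0.002,0,0,0,-1,0,0,0.002,0,0,0,-1,0,0,0.002,0,0,0,-1,0,0,0.002,0,0,0,-1,0,0,0.002,0,0,0,-1,0,0,0,0,0,0,-1])

```text
t: 9.35
tcp_pos: [0.6082, 0.1413, 0.0881]
tool_rot: [0.742, 0.67, 0.0, 0.0]
force: [-3.0, -0.0, 7.2]
finger_gap: 0.001
gripper_force: 3.7
```

Emit:
servo_tool(commands=[0,0,0.002,0,0,0,-1,0,0,0.002,0,0,0,-1,0,0,0,0,0,0,-1,0,0,0,0,0,0,-1,0,0,0,0,0,0,-1])

```text
t: 9.77
tcp_pos: [0.6083, 0.1414, 0.0879]
tool_rot: [0.742, 0.671, 0.0, 0.0]
force: [-5.2, -0.4, 16.8]
finger_gap: -0.0
gripper_force: 8.4
```

Emit:
servo_tool(commands=[0,0,-0.058,0,0,0,-1,0,0,-0.058,0,0,0,-1,0,0,-0.058,0,0,0,-1,0,0,-0.058,0,0,0,-1,0,0,-0.058,0,0,0,-1,-0.039,-0.0071,0,0,0,0,-1,-0.039,-0.0071,0,0,0,0,-1,-0.039,-0.0071,0,0,0,0,-1,-0.039,-0.0071,0,0,0,0,-1,-0.039,-0.0071,0,0,0,0,-1,-0.039,-0.0071,0,0,0,0,-1,0,0,0,0,0,0,-1])

```text
t: 10.77
tcp_pos: [0.5747, 0.0239, 0.2299]
tool_rot: [0.743, 0.669, -0.001, 0.001]
force: [-0.0, 0.3, -0.8]
finger_gap: -0.001
gripper_force: 0.0
```

```bash
python3 - <<'E'
from station import manip
import pickle; from h import *
p=manip.snapshot("wrist"); pickle.dump(p,open("w3.pkl","wb"))
s=manip.sense();print(s["t"],s["tcp_pos"],s["tool_rot"])
out=[]
for f in("w2.pkl","w3.pkl"):
    p=pickle.load(open(f,"rb"))
    hsv=cv2.cvtColor(p["img"],cv2.COLOR_RGB2HSV).astype(int);H,S,V=[hsv[:,:,i] for i in range(3)]
    red=((H<8)|(H>172))&(S>150)&(V>60)
    for a,c,k in blobs(red,60)[:2]: print(f,a,c,back(p,c,.088))
    w=(S<60)&(V>50); w[240:]=0
    b=blobs(w,200)[0][2]; ys,xs=np.nonzero(b); print(xs.min(),xs.max(),ys.min(),ys.max())
    # front edge: lowest plate pixel per column; fit line
    cols=np.arange(xs.min()+8,xs.max()-8); low=np.array([ys[xs==c].max()+.5 for c in cols])
    l=np.polyfit(cols,low,1); k=np.abs(low-np.polyval(l,cols))<1.5; l=np.polyfit(cols[k],low[k],1); print("edge",l,k.mean())
    # ends
    rows=range(int(np.polyval(l,xs.mean()))-18,int(np.polyval(l,xs.mean()))-4)
    L=np.mean([xs[ys==r].min()-.5 for r in rows]);Rr=np.mean([xs[ys==r].max()+.5 for r in rows])
    a=back(p,(L,np.polyval(l,L)),.014);c=back(p,(Rr,np.polyval(l,Rr)),.014)
    print("L",a,"R",c,"width",np.linalg.norm(a-c),"mid",(a+c)/2,"yaw",np.degrees(np.arctan2(*(c-a)[1::-1]*[1,1]))+90)
    out.append(p["img"][0:150,190:340,::-1])
cv2.imwrite("pics/w3.png",cv2.resize(np.hstack(out),(800,400)))
E
```

```text
10.8167 [0.57520007 0.02541998 0.2299997 ] [7.42949974e-01 6.69346899e-01 1.29856072e-04 2.16876270e-04]
w2.pkl 1098 [300.92258652  44.57741348] [0.60911717 0.1402165  0.088     ]
w2.pkl 1092 [225.77380952  46.47893773] [0.54091213 0.14543315 0.088     ]
199 324 0 130
edge [-2.14573733e-02  1.35185900e+02] 0.5779816513761468
L [0.50102493 0.07013705 0.014     ] R [0.63594603 0.05957062 0.014     ] width 0.13533423055904417 mid [0.56848548 0.06485383 0.014     ] yaw 85.52198462497407
w3.pkl 999 [211.73673674  64.55155155] [0.54172049 0.14431385 0.088     ]
w3.pkl 995 [284.48241206  62.48140704] [0.60851277 0.13914516 0.088     ]
186 311 2 142
edge [3.03363841e-02 1.32572956e+02] 0.27522935779816515
L [0.50179803 0.07490281 0.014     ] R [0.63567266 0.05698676 0.014     ] width 0.13506813624555106 mid [0.56873534 0.06594479 0.014     ] yaw 82.37756399265113
```

View pics/w3.png

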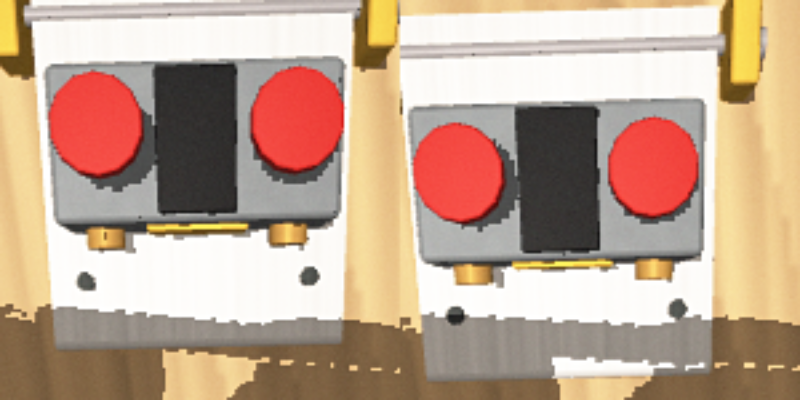

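Emit:
servo_tool(commands=[-0.0389,-0.0071,0,0,0,0,0.4,-0.0389,-0.0071,0,0,0,0,0.4,-0.0389,-0.0071,0,0,0,0,0.4,-0.0389,-0.0071,0,0,0,0,0.4,-0.0389,-0.0071,0,0,0,0,0.4,-0.0389,-0.0071,0,0,0,0,0.4,-0.0389,-0.0071,0,0,0,0,0.4,-0.0389,-0.0071,0,0,0,0,0.4,-0.0389,-0.0071,0,0,0,0,0.4,-0.0389,-0.0071,0,0,0,0,0.4,-0.0389,-0.0071,0,0,0,0,0.4,-0.0389,-0.0071,0,0,0,0,0.4])

```text
t: 11.82
tcp_pos: [0.5098, -0.2012, 0.2301]
tool_rot: [0.742, 0.671, 0.0, 0.0]
force: [0.7, 0.6, 0.1]
finger_gap: 0.697
gripper_force: 0.0
```

Emit:
servo_tool(commands=[-0.0389,-0.0071,0,0,0,0,0.4,-0.0389,-0.0071,0,0,0,0,0.4,-0.0389,-0.0071,0,0,0,0,0.4,-0.0389,-0.0071,0,0,0,0,0.4,-0.0389,-0.0071,0,0,0,0,0.4,-0.0389,-0.0071,0,0,0,0,0.4,-0.0389,-0.0071,0,0,0,0,0.4,0,0,0,0,0,0.0098,0.4,0,0,0.05,0,0,0,0.4,0,0,0.05,0,0,0,0.4,0,0,0.05,0,0,0,0.4,0,0,0,0,0,0,0.4])

```text
t: 12.82
tcp_pos: [0.4691, -0.331, 0.1506]
tool_rot: [0.762, 0.647, -0.0, -0.005]
force: [-0.7, 0.1, -1.0]
finger_gap: 0.699
gripper_force: 0.0
```

```bash
cat > rel.py <<'E'
import sys; from station import manip; from h import *
from scipy.spatial.transform import Rotation as Ro
s=manip.sense(); R=Ro.from_quat(s["tool_rot"]).as_matrix()
t=np.array([float(v) for v in sys.argv[1:4]])
print("t",s["t"],s["tcp_pos"].round(4),"toolx yaw",np.degrees(np.arctan2(R[1,0],R[0,0])).round(2),"z",R[:,2].round(4),"shift/500mm",(R.T@(t-s["tcp_pos"])/.5).round(4))
E
python3 rel.py .470 -.3355 .014
```

```text
t 12.8167 [ 0.4691 -0.331   0.1506] toolx yaw 80.7 z [-0.0061  0.007  -1.    ] shift/500mm [-0.0101  0.0053  0.2732]
```

Emit:
servo_tool(commands=[-0.008,0.002,0.034,0,0,0,0.4,0,0,0.034,0,0,0,0.4,0,0,0.034,0,0,0,0.4,0,0,0.034,0,0,0,0.4,0,0,0,0,0,0,0.4])

```text
t: 13.23
tcp_pos: [0.4707, -0.3366, 0.0854]
tool_rot: [0.762, 0.647, 0.0, -0.002]
force: [-1.2, 0.9, -0.6]
finger_gap: 0.698
gripper_force: 0.0
```

```bash
python3 rel.py .470 -.3355 .014
```

```text
t 13.2333 [ 0.4707 -0.3366  0.0854] toolx yaw 80.7 z [-0.0027  0.0032 -1.    ] shift/500mm [ 0.0016 -0.0012  0.1428]
```

Emit:
servo_tool(commands=[0,0,0.035,0,0,0,0.4,0,0,0.035,0,0,0,0.4,0,0,0.035,0,0,0,0.4,0,0,0.03,0,0,0,0.4,0,0,0,0,0,0,0.4,0,0,0,0,0,0,-1,0,0,0,0,0,0,-1,0,0,0,0,0,0,-1,0,0,0,0,0,0,-1,0,0,0,0,0,0,-1,0,0,0,0,0,0,-1], force=50)

```text
t: 14.15
tcp_pos: [0.472, -0.3389, 0.0216]
tool_rot: [0.762, 0.647, 0.0, 0.002]
force: [0.3, 0.2, 6.8]
finger_gap: 0.297
gripper_force: 49.9
```

```bash
python3 rel.py .470 -.3355 .014; python3 - <<'E'
from station import manip
import pickle; from h import *
p=manip.snapshot("wrist"); pickle.dump(p,open("w4.pkl","wb"))
s=manip.sense();print(s["force"],s["finger_gap"],s["gripper_force"])
cv2.imwrite("pics/w4.png",cv2.resize(p["img"][100:280,160:360,::-1],(600,540)))
t=manip.snapshot("top"); pickle.dump(t,open("t4.pkl","wb"))
E
```

```text
t 14.15 [ 0.472  -0.3389  0.0216] toolx yaw 80.68 z [ 0.0024 -0.0024 -1.    ] shift/500mm [ 0.0061 -0.005   0.0151]
[0.67001302 0.31769723 7.23699569] 0.292564944978133 49.87203240394592
```

View pics/w4.png

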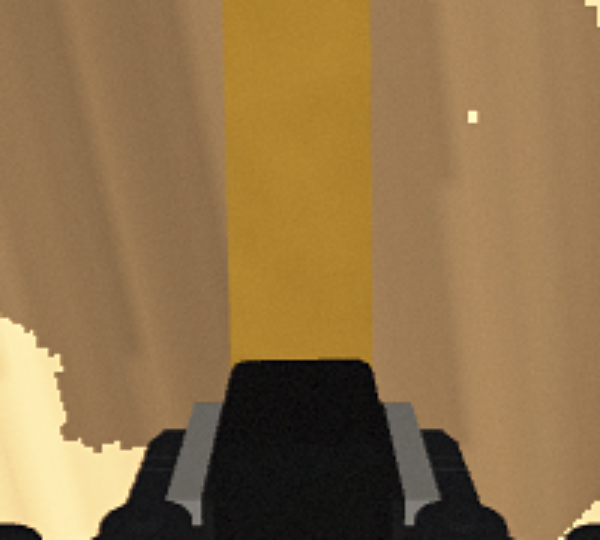

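```bash
python3 - <<'E'
import pickle; from h import *
p=pickle.load(open("w4.pkl","rb"))
g=cv2.cvtColor(p["img"],cv2.COLOR_RGB2GRAY)
print([int(v) for v in g[212:226,261]])
e=back(p,(261,219.5),.056); y=np.radians(80.7); print(e, "handle centre",e[:2]-.015*np.array([np.cos(y),np.sin(y)]))
a=np.radians(85.5);u=np.array([np.cos(a),np.sin(a)]);lip=np.array([.5688,.0645])
for d in(.12,.045):print(d,lip-d*u)
E
```

```text
[134, 131, 132, 132, 136, 132, 135, 139, 4, 16, 14, 13, 14, 17]
[ 0.47693009 -0.30747207  0.056     ] handle centre [ 0.47450603 -0.3222749 ]
0.12 [ 0.55938491 -0.05513008]
0.045 [0.56526934 0.01963872]
```

Emit:
servo_tool(commands=[0,0,-0.006,0,0,0,-1,0,0,-0.006,0,0,0,-1,0,0,0,0,0,0,-1])

```text
t: 14.5
tcp_pos: [0.4711, -0.3381, 0.0264]
tool_rot: [0.762, 0.647, 0.0, 0.0]
force: [-0.3, -0.0, -2.1]
finger_gap: 0.302
gripper_force: 49.1
```

```bash
python3 rel.py .5594 -.0551 .026; python3 -c "
from station import manip;s=manip.sense();print(s['force'],s['ft_torque'])"
```

```text
t 14.5 [ 0.4711 -0.3381  0.0264] toolx yaw 80.67 z [ 6.e-04 -6.e-04 -1.e+00] shift/500mm [0.5872 0.0825 0.0007]
[-0.28429047 -0.01705869 -2.06090331] [-0.01264953 -0.03014792  0.00525734]
```

```bash
python3 - <<'E'
import pickle; from h import *
p=pickle.load(open("w4.pkl","rb"))
for z in(.04,.05,.06): print(z,back(p,(230,234),z),back(p,(300,234),z))
hsv=cv2.cvtColor(p["img"],cv2.COLOR_RGB2HSV).astype(int)
y=(hsv[:,:,1]>155)&(hsv[:,:,0]>16)&(hsv[:,:,0]<28);y[219:]=0
b=blobs(y)[0]; yy,xx=np.nonzero(b[2]); print(b[0],b[1],yy.min(),yy.max())
for r in (yy.min()+2,100,150,200): print(r,xx[yy==r].min(),xx[yy==r].max())
c=xx[yy==yy.min()+2].mean(); print("tip mid z.003",back(p,(c,yy.min()-.5),.003))
t=pickle.load(open("t4.pkl","rb"))
h=cv2.cvtColor(t["img"],cv2.COLOR_RGB2HSV).astype(int)
m=(h[:,:,1]>155)&(h[:,:,0]>16)&(h[:,:,0]<28);r=np.zeros_like(m);r[200:245,330:405]=1
for b in blobs(m&r)[:2]:
    q=cv2.minAreaRect(np.argwhere(b[2])[:,::-1].astype(np.float32)); print("top",b[0],q,[back(t,x,.003)[:2].round(4).tolist() for x in cv2.boxPoints(q)])
E
```

```text
0.04 [ 0.46031218 -0.31844056  0.04      ] [ 0.4930877 -0.3238272  0.04     ]
0.05 [ 0.46216837 -0.31423321  0.05      ] [ 0.49227807 -0.31918173  0.05      ]
0.06 [ 0.46402455 -0.31002586  0.06      ] [ 0.49146844 -0.31453626  0.06      ]
7551 [258.92954576 140.27201695] 63 218
65 233 282
100 234 282
150 235 283
200 236 283
tip mid z.003 [ 0.48604954 -0.24143288  0.003     ]
top 310 ((364.20001220703125, 222.09999084472656), (32.951175689697266, 9.475231170654297), 8.13010311126709) [[0.4738, -0.2403], [0.4983, -0.2445], [0.4854, -0.3304], [0.4609, -0.326]]
```

Emit:
servo_tool(commands=[0,0,0,0,0,-0.0067,-1,0,0,0,0,0,-0.0067,-1,0.0286,0.0067,0,0,0,0,-1,0.0286,0.0067,0,0,0,0,-1,0.0286,0.0067,0,0,0,0,-1,0.0286,0.0067,0,0,0,0,-1,0.0286,0.0067,0,0,0,0,-1,0.0286,0.0067,0,0,0,0,-1,0.0286,0.0067,0,0,0,0,-1,0.0286,0.0067,0,0,0,0,-1,0.0286,0.0067,0,0,0,0,-1,0.0286,0.0067,0,0,0,0,-1])

```text
t: 15.5
tcp_pos: [0.516, -0.1961, 0.0259]
tool_rot: [0.734, 0.679, 0.0, -0.0]
force: [-0.0, 0.5, -1.0]
finger_gap: 0.297
gripper_force: 49.0
```

Emit:
servo_tool(commands=[0.0286,0.0067,0,0,0,0,-1,0.0286,0.0067,0,0,0,0,-1,0.0286,0.0067,0,0,0,0,-1,0.0286,0.0067,0,0,0,0,-1,0.0286,0.0067,0,0,0,0,-1,0.0286,0.0067,0,0,0,0,-1,0.0286,0.0067,0,0,0,0,-1,0.0286,0.0067,0,0,0,0,-1,0,0,0,0,0,0,-1,0,0,0,0,0,0,-1])

```text
t: 16.33
tcp_pos: [0.5513, -0.0845, 0.0258]
tool_rot: [0.733, 0.68, -0.0, -0.0]
force: [0.5, -1.5, -1.3]
finger_gap: 0.294
gripper_force: 48.9
```

```bash
python3 rel.py .5602 -.058 .022; python3 - <<'E'
from station import manip
import pickle; from h import *
s=manip.sense();print(s["force"],s["finger_gap"],s["gripper_force"])
p=manip.snapshot("wrist"); t=manip.snapshot("top"); pickle.dump((p,t),open("w5.pkl","wb"))
hsv=cv2.cvtColor(p["img"],cv2.COLOR_RGB2HSV).astype(int)
y=(hsv[:,:,1]>155)&(hsv[:,:,0]>16)&(hsv[:,:,0]<28);y[219:]=0
for b in blobs(y,300):
    yy,xx=np.nonzero(b[2]); c=xx[yy==yy.min()+2].mean(); print(b[0],"tip",back(p,(c,yy.min()-.5),.007))
cv2.imwrite("pics/w5.png",p["img"][:,:,::-1])
E
```

```text
t 16.3333 [ 0.5513 -0.0845  0.0258] toolx yaw 85.65 z [-2.e-04 -1.e-04 -1.e+00] shift/500mm [0.0542 0.0137 0.0076]
[ 0.53278682 -1.54788857 -1.30516043] 0.2935482852050849 48.93989861011505
7491 tip [0.55688649 0.01391632 0.007     ]
```

View pics/w5.png

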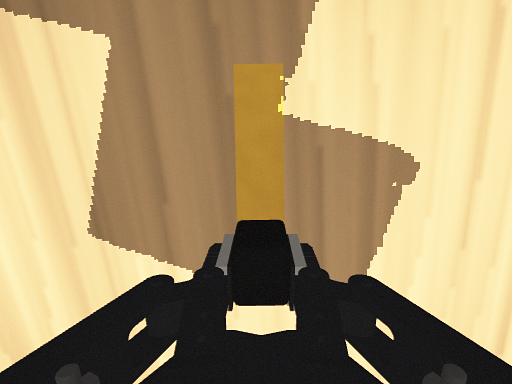

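Emit:
servo_tool(commands=[0,0.0075,0,0,0,0,-1,0,0.0075,0,0,0,0,-1,0,0,0.0045,0,0,0,-1,0,0,0.0045,0,0,0,-1,0,0,0,0,0,0,-1,0.015,0,0,0,0,0,-1,0.015,0,0,0,0,0,-1,0,0,0,0,0,0,-1])

```text
t: 17.1
tcp_pos: [0.5602, -0.0705, 0.0216]
tool_rot: [0.734, 0.679, 0.0, 0.0]
force: [0.3, -0.1, 3.1]
finger_gap: 0.297
gripper_force: 49.6
```

```bash
cat > tip.py <<'E'
from station import manip
import pickle; from h import *
s=manip.sense();print(s["t"],s["tcp_pos"],s["force"],s["finger_gap"],s["gripper_force"])
p=manip.snapshot("wrist"); pickle.dump(p,open("w6.pkl","wb"))
hsv=cv2.cvtColor(p["img"],cv2.COLOR_RGB2HSV).astype(int)
y=(hsv[:,:,1]>155)&(hsv[:,:,0]>16)&(hsv[:,:,0]<28);y[219:]=0
a=np.radians(85.5);u=np.array([np.cos(a),np.sin(a)]);n=np.array([u[1],-u[0]]);lip=np.array([.5688,.0645])
for b in blobs(y,300):
    yy,xx=np.nonzero(b[2]); c=xx[yy==yy.min()+2].mean(); r=back(p,(c,yy.min()-.5),.003); print(b[0],yy.min(),yy.max(),"end",r,"ahead of lip, side",(r[:2]-lip)@u,(r[:2]-lip)@n)
d=s["tcp_pos"][:2]-lip; print("tcp rel lip",d@u,d@n)
E
python3 tip.py
```

```text
17.1 [ 0.56024905 -0.07053873  0.02160138] [ 0.30732864 -0.0613435   3.13324344] 0.29744006883882396 49.561500549316406
7251 63 218 end [0.56627818 0.02784121 0.003     ] ahead of lip, side -0.03674364579815301 0.00036216817631877464
tcp rel lip -0.1352933512836074 0.0020704241905668483
```

Emit:
servo_tool(commands=[0.012,0,0,0,0,0,-1,0.012,0,0,0,0,0,-1,0.012,0,0,0,0,0,-1,0.012,0,0,0,0,0,-1,0.012,0,0,0,0,0,-1,0.012,0,0,0,0,0,-1,0.012,0,0,0,0,0,-1,0.012,0,0,0,0,0,-1,0.012,0,0,0,0,0,-1,0.012,0,0,0,0,0,-1,0,0,0,0,0,0,-1])

```text
t: 18.07
tcp_pos: [0.5649, -0.0105, 0.0216]
tool_rot: [0.734, 0.679, 0.0, 0.0]
force: [0.8, 0.3, 5.2]
finger_gap: 0.295
gripper_force: 49.8
```

```bash
python3 tip.py
```

```text
18.0667 [ 0.56488045 -0.0104962   0.02157668] [0.76235356 0.25085502 5.24272856] 0.2947839648221105 49.75376844406128
5284 110 218 end [0.56933993 0.06464589 0.003     ] ahead of lip, side 0.0001878051970522137 0.0005268227477312166
tcp rel lip -0.07507253797967947 0.0019766704162758175
```

Emit:
servo_tool(commands=[0.006,0,0,0,0,0,-1,0.006,0,0,0,0,0,-1,0.006,0,0,0,0,0,-1,0.006,0,0,0,0,0,-1,0.006,0,0,0,0,0,-1,0.006,0,0,0,0,0,-1,0,0,0,0,0,0,-1])

```text
t: 18.7
tcp_pos: [0.5663, 0.0056, 0.0216]
tool_rot: [0.734, 0.679, -0.0, 0.001]
force: [-0.7, -6.3, 5.0]
finger_gap: 0.297
gripper_force: 49.8
```

Emit:
servo_tool(commands=[0.006,0,0,0,0,0,-1,0.006,0,0,0,0,0,-1,0.006,0,0,0,0,0,-1,0,0,0,0,0,0,-1,0,0,0,0,0,0,-1])

```text
t: 19.12
tcp_pos: [0.567, 0.0144, 0.0216]
tool_rot: [0.734, 0.679, -0.0, 0.001]
force: [-1.0, -7.0, 5.2]
finger_gap: 0.298
gripper_force: 49.8
```

```bash
python3 tip.py; python3 - <<'E'
from station import manip
import pickle; from h import *
p=pickle.load(open("w6.pkl","rb")); sc=manip.snapshot("scene")["img"]; d=pickle.load(open("d0.pkl","rb"))["scene"]["img"]
k=[cv2.resize(i[160:230,230:330,::-1],(400,280),interpolation=cv2.INTER_CUBIC) for i in(d,sc)]
cv2.imwrite("pics/w7.png",np.vstack([np.hstack(k),cv2.resize(p["img"][0:220,110:410,::-1],(800,300),interpolation=cv2.INTER_AREA)]))
E
```

```text
19.1167 [0.56704626 0.01439397 0.02160118] [-1.00670775 -7.02168078  5.18178205] 0.2982229047155873 49.75453555583954
2827 160 218 end [0.56990471 0.06231738 0.003     ] ahead of lip, side -0.0020892133570896672 0.0012725547156703873
2251 31 51 end [0.57321058 0.1275156  0.003     ] ahead of lip, side 0.06316739230041261 -0.0005471602948998724
851 35 64 end [0.62482591 0.1217611  0.003     ] ahead of lip, side 0.06148032991630466 0.05136054578607023
616 35 64 end [0.52162072 0.12966682 0.003     ] ahead of lip, side 0.06126428689719324 -0.052146767907558615
tcp rel lip -0.050089170128274955 0.0021829370159834405
```

View pics/w7.png

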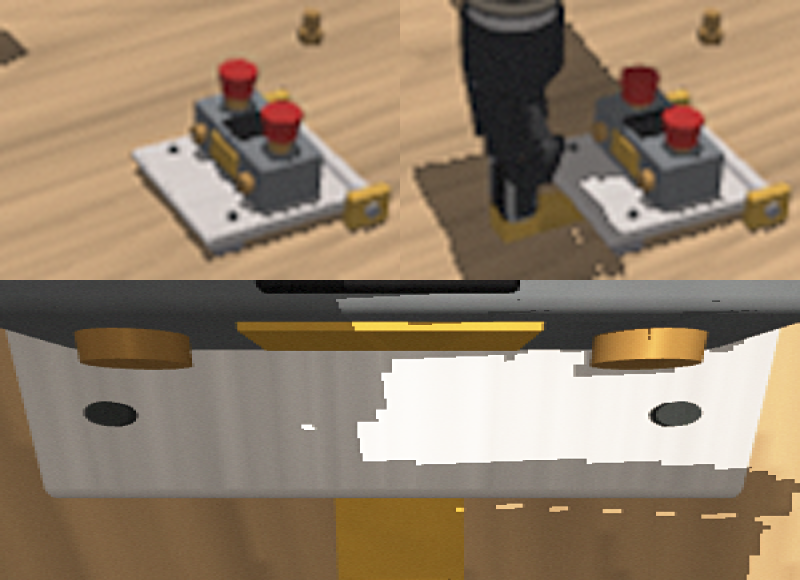

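```bash
python3 - <<'E'
import pickle; from h import *
p=pickle.load(open("w6.pkl","rb")); im=p["img"]
g=cv2.cvtColor(im,cv2.COLOR_RGB2GRAY).astype(int); S=cv2.cvtColor(im,cv2.COLOR_RGB2HSV)[:,:,1].astype(int)
print("black boundary",[int(v) for v in g[214:226,261]])
for r in (120,130,140,148):
    m=np.flatnonzero(S[r]<60); m=m[(m>100)&(m<420)]; L,R=m.min()-.5,m.max()+.5
    w=lambda z:np.linalg.norm(back(p,(L,r),z)-back(p,(R,r),z))
    zs=np.linspace(.005,.04,351); print(r,L,R,"z top edge for 132mm",zs[np.argmin([abs(w(z)-.132) for z in zs])])
for f in("w2.pkl","w3.pkl"):
    q=pickle.load(open(f,"rb"));S2=cv2.cvtColor(q["img"],cv2.COLOR_RGB2HSV)[:,:,1].astype(int)
    for r in (110,122):
        m=np.flatnonzero(S2[r]<60); m=m[(m>150)&(m<370)]; L,R=m.min()-.5,m.max()+.5
        zs=np.linspace(-.02,.05,701); print(f,r,L,R,zs[np.argmin([abs(np.linalg.norm(back(q,(L,r),z)-back(q,(R,r),z))-.132) for z in zs])])
E
```

```text
black boundary [102, 103, 104, 103, 105, 106, 3, 5, 5, 11, 12, 14]
120 122.5 391.5 z top edge for 132mm 0.0199
130 123.5 390.5 z top edge for 132mm 0.0202
140 124.5 389.5 z top edge for 132mm 0.0205
148 125.5 388.5 z top edge for 132mm 0.0206
w2.pkl 110 208.5 318.5 0.0193
w2.pkl 122 209.5 317.5 0.016900000000000002
w3.pkl 110 196.5 307.5 0.021
w3.pkl 122 197.5 306.5 0.018700000000000005
```

Emit:
servo_tool(commands=[0.003,0,0,0,0,0,-1,0.003,0,0,0,0,0,-1,0,0,0,0,0,0,-1,0,0,0,0,0,0,-1,0,0,0,0,0,0,-1,0,0,0,0,0,0,-1])

```text
t: 19.72
tcp_pos: [0.5673, 0.0171, 0.0216]
tool_rot: [0.734, 0.679, -0.0, 0.001]
force: [-0.2, -8.3, 5.3]
finger_gap: 0.296
gripper_force: 49.8
```

```bash
python3 tip.py; python3 - <<'E'
from station import manip
import pickle; from h import *
from scipy.optimize import least_squares
# plate tilt from the scene camera: shift of plate-front patch vs start, against hinge-side patch
d=pickle.load(open("d0.pkl","rb"))["scene"]; s=manip.snapshot("scene")
a=np.radians(85.5);u=np.array([np.cos(a),np.sin(a),0]);n=np.array([u[1],-u[0],0]);lip=np.array([.5688,.0645,0])
g=[cv2.cvtColor(x["img"],cv2.COLOR_RGB2GRAY).astype(np.float32) for x in(d,s)]
for nm,X,Y,z in(("front far corner",.0,.066,.012),("far side mid",.05,.066,.014),("block far front",.05,.056,.04),("hinge far",.135,.07,.02)):
    P=lip+X*u+Y*n+[0,0,z]; c=proj(d,P)[0]; e=proj(d,P+[0,0,.004*(1-X/.135)])[0]-c
    x,y=np.round(c).astype(int); t=g[0][y-5:y+6,x-5:x+6]; w=g[1][y-9:y+10,x-9:x+10]
    r=cv2.matchTemplate(cv2.resize(w,None,fx=8,fy=8,interpolation=cv2.INTER_CUBIC),cv2.resize(t,None,fx=8,fy=8,interpolation=cv2.INTER_CUBIC),cv2.TM_CCOEFF_NORMED)
    _,v,_,l=cv2.minMaxLoc(r); print(nm,c.round(1),"expect@4mm",e.round(2),"seen",np.array(l)/8-4,round(v,3))
E
```

```text
19.7167 [0.5672648  0.01710152 0.02159392] [-0.19656166 -8.27499223  5.27176301] 0.2961795655029877 49.753957986831665
2584 165 218 end [0.5698869  0.06212302 0.003     ] ahead of lip, side -0.002284377067477581 0.0012700404514647845
2047 39 58 end [0.57311877 0.12658712 0.003     ] ahead of lip, side 0.062234574920309406 -0.0005658407452020309
602 43 71 end [0.52229518 0.12865173 0.003     ] ahead of lip, side 0.06030524931271357 -0.051394744319354285
419 43 71 end [0.61833962 0.12129868 0.003     ] ahead of lip, side 0.06051042000741796 0.044930531860310166
385 43 70 end [0.6291435  0.12047154 0.003     ] ahead of lip, side 0.06053349932980868 0.05576600768948985
tcp rel lip -0.04737281809102794 0.0021883709450910265
front far corner [281.7 221.5] expect@4mm [ 0.05 -1.05] seen [ 4.    -1.875] 0.643
far side mid [296.2 216.8] expect@4mm [ 0.05 -0.66] seen [ 0.875 -0.625] 0.941
block far front [295.  208.2] expect@4mm [ 0.05 -0.67] seen [ 0.375 -0.625] 0.945
hinge far [320.7 209. ] expect@4mm [0. 0.] seen [0. 0.] 0.996
```

```bash
python3 -c "
from station import manip; print(manip.sign_off())"
```

```text
the job is handed in; nothing more can be done
None
```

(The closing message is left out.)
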